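# Fit the sprung roller into the lathe's roller stand

## Task

Take the roller with the long sprung pin from the wooden rack and fit it into the roller stand: press its pin into the slot of the tall cheek, lower it compressed between the cheeks, and let it spring out gently so that the pin sits in the pocket at the bottom of the slot and the short stub is fully home in the hole of the low cheek. The cheeks are clamped a centimetre or so differently each time, so feel for the slot; be gentle with the stand, never loading it with more than 40 N, and leave everything else where it is.

Things in the scene. Friction and masses are not known exactly. Their poses are not given: they have to be found in the camera images.
- stand: Base of the fixed roller stand: blue plate 10 mm thick (x +-45 mm, y -106 to +119 mm). Origin under it, z up, y along the fitted roller's axis from the low to the tall cheek. Two white cheeks 56 mm wide in x, joined by a bar up to z = 14 mm, are clamped on it as one piece, up to 16 mm off nominal in y and 7 mm in x (not measured: feel for it); heights, angle and their spacing (133 mm) are exact.
- slot_nominal (a point): Point fixed to the base: nominal centre of the pocket's mouth, z = 58 mm, on the inner face of the tall cheek (nominal y = +73, top at z = 112 mm). Upright slot in that face: 13 mm wide, open at the top, floor 5 mm behind the face; its lowest 13 mm (z = 53 to 66) are a pocket 9 mm deep; it ends below on a solid ledge at z = 53. Axes as the base.
- hole_nominal (a point): Point fixed to the base: nominal centre of the mouth of the blind square hole, z = 58 mm, on the inner face of the low cheek (nominal y = -60, 17 mm thick, top at z = 74 mm). The hole is 16 mm wide and high, 9 mm deep. Fitted, the barrel's shoulder lies against this face and the pin is still pushed in by 4 mm. Axes as the base.
- roller_center (a point): Centre of the sprung roller: aluminium barrel 30 mm diameter, 120 mm long, about 0.35 kg, lying level in V rests of the rack, axis 45 mm above the bench. Its y axis runs along the barrel towards the sprung pin; it may roll about y. With the pin on the slot's floor, the barrel must go 8 mm or more from its fitted place towards the tall cheek to pass the low one, and the pin stops hard at 11 mm.
- pin_tip (a point): Middle of the end face of the roller's smooth sprung steel pin, 10 mm diameter (low friction, end bevelled 1.5 mm), 26 mm out of the barrel when free (tip 86 mm from the roller's centre); it can be pushed in by 19 mm, then stops hard. The spring gives 4 N at the start and 0.6 N more per mm, damped (13.6 N at 16 mm, 15.4 N at the stop).
- stub_tip (a point): Middle of the end face of the roller's rigid smooth steel stub at its other end, 12 mm diameter, 8 mm long, end bevelled 2 mm (68 mm from the roller's centre)
- pin (a joint): how far the sprung pin is pushed into the barrel, m: 0 free, 0.019 at its stop
- rack: Fixed wooden rack, board 170 x 124 x 12 mm, with two pairs of V rests (12 mm wide, 45 mm either side of the middle in y, at x = -50 and +50 mm) that hold rollers along its y axis; origin under the board. The barrel's middle 70 mm is free to grasp from above.
- plain_roller_center (a point): centre of the other roller in the rack: same barrel, but a short rigid stub at both ends; not wanted
- gouge_grip (a point): Bystander: a turning tool with a dark wooden handle, 260 mm long, lying loose on the bench; point on its handle
- mallet_grip (a point): Bystander: a hammer 270 mm long lying loose; point on its handle
- wax: Bystander: a round tin, 70 mm across, 60 mm high; origin under its centre
- glue: Bystander: a white bottle, 56 mm across, 150 mm high; origin under its centre
- bowl_blank: Bystander: a round wooden bowl blank, 110 mm across, 45 mm high; origin under its centre
- chuck_ring: Bystander: a steel ring, 68 mm across, 18 mm high; origin under its centre
- sanding_block: Bystander: a cork block 70 x 110 x 30 mm; origin under its centre
Mind the look-alikes: they are no part of the job. Leave any orange look-alike of the stand alone. Leave any yellow look-alike of the part that bears roller_center alone.

How it is judged:
By the outcome, as a careful person would: the job done as asked, in the order asked, and still so for the second after the job is handed in, with the robot touching nothing.
It also fails if it takes over 67 s, if anything falls off the work surface, if the arm or the gripper's body presses on something with over 40 N, if the wrist force passes 120 N, or if a joint passes its speed limit or range.

## Robot

A 6-joint arm with a two-finger parallel gripper is mounted at the origin on the work surface. World frame = base frame: x ahead of the robot, y to its left, z up, the work surface at z = 0. Lengths are in m, angles in rad, forces in N, time in s.
With the tool pointing down it reaches from about 0.35 to 0.8 m from the base axis. Payload 7.3 kg.
Tool frame: the origin (TCP) lies on the centre line of the jaws, within the pads' length; the fingertips stand 8 mm ahead of it and the grasp point (between the pads) lies 11 mm behind it (manip.finger_overhang is the distance from the TCP to the fingertips, in m); x points along the fingers, y is the direction in which the jaws open and shut, and the axes are right-handed (so a half turn about x gives the same grasp; the last joint's range is limited). The gripper opens to 85 mm and grips with 20 to 120 N. Pads are 22 mm wide; open, the fingers measure 114 mm over their backs; the gripper's body (76 mm by 85 mm) begins 54 mm behind the grasp point. The pads swing forward as they close: fully open they stand 13 mm farther back than shut.
Start: joints at [-1.246, 0.342, 1.524, -0, 1.275, -0.146], TCP at [0.238, -0.468, 0.239] pointing down, gripper open.
Joint ranges: [-2.53, 2.53], [-0.77, 2.02], [0.04, 2.7], [-1, 4.14], [0.28, 2.66], [-3.11, 3.11]. Speed limits (rad/s): [2.57, 2.57, 3.14, 3.14, 3.14, 3.14].

## Interface

Orientations are given as a unit quaternion [x, y, z, w].
In Python, from plant import readout, eyes, job, finder, manip gives the robot as it stands.
- The arm moves only by the tool apply_moves, never from a script. Its argument "rows" is a list that holds one entry, the list of rows, each a list of 4 numbers: the shift along the tool's x, y, z in cm, then the turn about the tool's x in degrees. In form: [[[dx, dy, dz, spin], ...]]. A call has 1 to 12 rows; each row is the pose to reach, as a shift and turn from the pose commanded when the call began, along the tool's axes at that moment; what a row does not reach only later rows make up. A row lasts 1/12 s, in which the tool goes at most 41.7 mm and 7.16 degrees, less where a joint would pass 70% of its speed; a pose out of reach is approached as far as the arm can. A call with a gripper value outside its range is refused whole. "gripper" is the gripper command: -1 is fully open, 1 is shut, values between are in proportion, set as the call begins (left out, the last holds). The fingers move at their own pace and stop on an object; "grip_force" is the grip in N (left out, the last holds). Time passes only in rows, so rows that repeat a pose let the fingers close. It gives the time, the measured TCP pose, the force and the opening at its end, in the units of the state.
- readout.observe(): the state, without advancing time (a new reading comes with each control period).
- eyes.read_camera(name): name is "scene" or "top" or "wrist"; returns (picture, depth): 480x640x3 uint8, red, green, blue; 480x640 float32, m along the optical axis (not along the pixel's ray), 0 where there is no reading.
- eyes.get_calibration(name): a dict with "intrinsics" (3x3 intrinsics, pixels), "k1" (the pictures are not rectified: a ray, as slopes to the right and down, at radius r is drawn at 1 + k1 r^2 times it, then the intrinsics apply), "origin" and "rotation" of the camera in the world. Camera axes: x right, y down, z forward; pixel columns grow to the right and rows downward; lengths in m; the calibration is good to about 2 mm. A picture is of the moment at which its call begins: read the wrist's pose just before it. get_calibration takes no time and is no camera call; for the wrist camera it gives the pose at the moment of the call.
- job.job_done(): hands the job in, once; it reports no verdict.
Trained networks look in the newest picture that a camera, given by its name, has taken for a name from the list of things; names that differ only in an ending like _2 or _b are one class to them, and where a whole thing is asked for, a point or a joint stands for the part that bears it (a point fixed in the world has none). Each returns a list of dicts, best first, with "conf" (0 to 1); they miss things now and then, are a little off and sometimes report something else, mostly with a low value. They report only what shows in the picture. A call takes as long as a camera call. They do not tell look-alikes from the thing itself.
- finder.find_in(thing, camera): "centre" ([x, y, z] in m, in world coordinates, good to about 4 mm: the middle of the surface that is visible of it).
- finder.masks_of(thing, camera): "region" (480x640 bool, what is visible of it).
- finder.tip_of(thing, camera): "centre" ([x, y, z] in m, in world coordinates, good to about 4 mm: a listed point, or the origin of a listed thing).
The state is a dict: "time_s": time; "qpos": joint angles; "qvel": joint speeds; "effort": joint torques, N m; "eef_pos": TCP position; "tcp_rot": TCP orientation; "ft_force": force on the tool from outside, world axes, zero at the start; "moment": the same for the moment, N m; "finger_gap": opening from 0.0 (shut) to 1.0 (fully open).
Only numpy, scipy, OpenCV 4.12 (cv2) and the standard library are available. Lean on these libraries where they do the work, as an engineer would, in place of code of your own. Each camera call takes 0.05 s, during which the arm holds its last target. There are 200 camera calls.

## Working session

There is one attempt and no reset: what is moved stays moved. The work goes in short steps, Python scripts to look and compute and a tool call to move; the robot and the scene stay as the last step left them, time stands still between calls to the robot, and variables do not carry over. Pictures are saved under pics/ and viewed, about 8 in all and at most 12, crops included, and the job is handed in when it is done.

Besides the shell and the picture viewer there is one more tool, called after "Emit:" as name([rows], argument=value, ...), one row to a line, values as JSON. apply_moves: Moves the arm, as the interface text tells. Its arguments: {"type":"object","properties":{"rows":{"type":"array","items":{"type":"array","items":{"type":"array","items":{"type":"number"}}}},"gripper":{"type":"number"},"grip_force":{"type":"number"}},"required":["rows"]}

```bash
ls; mkdir -p pics; python3 - <<'E'
from plant import readout, eyes, job, finder, manip
import cv2
s=readout.observe();print(s)
for c in ["scene","top"]:
    p,d=eyes.read_camera(c); cv2.imwrite(f"pics/{c}0.png",p[:,:,::-1])
    k=eyes.get_calibration(c);print(c,k)
    for t in ["stand","slot_nominal","hole_nominal","roller_center","pin_tip","stub_tip","rack","plain_roller_center"]:
        print(t,[(round(r['conf'],2),[round(float(x),3) for x in r['centre']]) for r in finder.tip_of(t,c)][:4])
print(manip.finger_overhang)
E
```

```text
pics
{'time_s': 0.0, 'qpos': array([-1.24600226e+00,  3.42708151e-01,  1.52502302e+00,  6.39779483e-06,
        1.27538633e+00, -1.46021256e-01]), 'qvel': array([ 0.0003031 , -0.00032233,  0.00094853, -0.00063985, -0.00033429,
        0.00083679]), 'effort': array([-1.93040862e-03, -4.33682191e+01, -2.46015304e+01, -4.81515672e-04,
        7.75825465e-03,  3.87886502e-06]), 'eef_pos': array([ 0.23803351, -0.46750246,  0.23863141]), 'tcp_rot': array([-0.68755829, -0.16546164,  0.68765023, -0.16438733]), 'ft_force': array([ 0.179515  ,  0.23279204, -0.30058274]), 'moment': array([-0.03981804, -0.0181955 , -0.01453402]), 'finger_gap': 0.9969054444752823}
scene {'intrinsics': array([[434.6842534 ,   0.        , 314.58685674],
       [  0.        , 434.6842534 , 229.49843143],
       [  0.        ,   0.        ,   1.        ]]), 'k1': -0.07570240871799243, 'origin': array([ 1.29599689, -0.23258509,  0.81683329]), 'rotation': array([ 0.75341612,  0.53146207, -0.22058074, -0.31820804])}
stand [(0.91, [0.712, 0.422, 0.001]), (0.67, [0.554, 0.175, -0.003])]
slot_nominal [(0.72, [0.543, 0.241,
[... 728 characters left out ...]
ion': array([-0.69720791,  0.71547431, -0.0300358 ,  0.0330982 ])}
stand [(0.94, [0.716, 0.426, 0.002]), (0.88, [0.561, 0.178, -0.001]), (0.63, [0.735, -0.22, -0.001])]
slot_nominal [(0.57, [0.7, 0.494, 0.057])]
hole_nominal [(0.78, [0.563, 0.115, 0.057]), (0.76, [0.722, 0.364, 0.056]), (0.25, [0.481, -0.159, 0.042])]
roller_center [(0.84, [0.493, -0.243, 0.045]), (0.79, [0.322, -0.199, 0.017])]
pin_tip [(0.53, [0.343, -0.383, 0.002]), (0.47, [0.285, -0.278, 0.014]), (0.36, [0.482, -0.16, 0.044])]
stub_tip [(0.89, [0.5, -0.311, 0.046]), (0.71, [0.41, 0.451, 0.013]), (0.6, [0.347, -0.139, 0.015])]
rack [(0.58, [0.546, -0.243, -0.002])]
plain_roller_center [(0.66, [0.593, -0.24, 0.047])]
0.008
```

View pics/scene0.png

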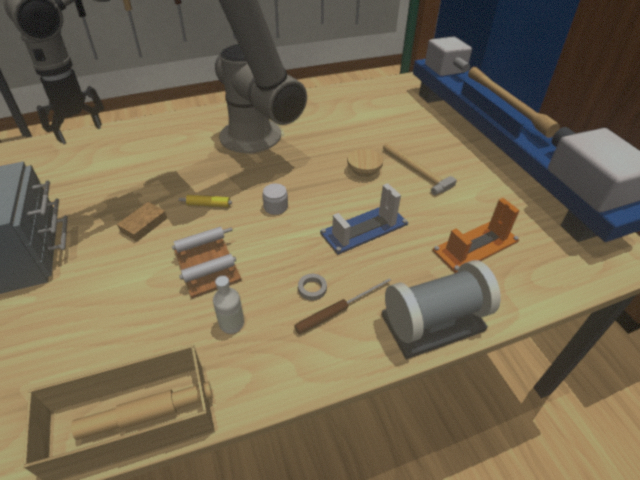

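View pics/top0.png

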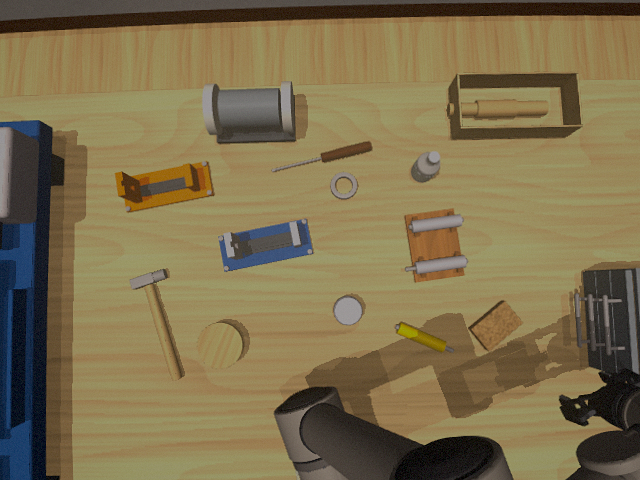

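```bash
cat > h.py <<'E'
from plant import readout, eyes, job, finder, manip
import cv2, numpy as np
from scipy.spatial.transform import Rotation as R
np.set_printoptions(precision=4,suppress=True)
def cloud(c,save=None):
    k=eyes.get_calibration(c); p,d=eyes.read_camera(c)
    if save: cv2.imwrite(save,p[:,:,::-1])
    K=k['intrinsics']; v,u=np.mgrid[:480,:640]
    xd=(u-K[0,2])/K[0,0]; yd=(v-K[1,2])/K[1,1]
    x,y=xd.copy(),yd.copy()
    for _ in range(8):
        f=1+k['k1']*(x*x+y*y); x,y=xd/f,yd/f
    P=np.stack([x*d,y*d,d],-1)
    W=P@R.from_quat(k['rotation']).as_matrix().T+k['origin']
    W[d==0]=np.nan
    return p,W
def near(W,c,r,z0,z1):
    return (np.hypot(W[...,0]-c[0],W[...,1]-c[1])<r)&(W[...,2]>z0)&(W[...,2]<z1)
def rect(P): 
    return cv2.minAreaRect(P[:,:2].astype(np.float32)*1000)
E
python3 - <<'E'
from h import *
for c in ["top","scene"]:
    p,W=cloud(c,f"pics/{c}1.png")
    print(c,'bench',np.nanmedian(W[near(W,(.45,0.05),.05,-.02,.02)],0))
    for n,z0,z1 in [("tall",.106,.118),("low",.068,.080)]:
        P=W[near(W,(.56,.178),.13,z0,z1)]; print(n,len(P),np.median(P,0),rect(P))
    m=near(W,(.56,.178),.15,-.005,.02); q=p.astype(int); m&=(q[...,2]>q[...,0]+25)
    P=W[m]; print('plate',len(P),np.median(P[:,2]),rect(P))
    for n,cc in [("roller",(.493,-.243)),("plain",(.592,-.24))]:
        P=W[near(W,cc,.1,.05,.07)]; P=P[abs(P[:,0]-cc[0])<.03]; print(n,len(P),P.mean(0),P[:,2].max(),rect(P))
    img=p[:,:,::-1]
    if c=="top": a=cv2.resize(img[200:290,395:485],(400,400),interpolation=2); b=cv2.resize(img[200:290,210:320],(400,400),interpolation=2); cv2.imwrite("pics/crop1.png",np.hstack([a,b]))
E
```

```text
top bench [ 0.4497  0.05   -0.0008]
tall 181 [0.5492 0.2496 0.1109] ((548.9533081054688, 249.14306640625), (55.83449935913086, 17.823646545410156), 9.509981155395508)
low 204 [0.5714 0.1026 0.0731] ((562.339111328125, 172.14102172851562), (56.10342025756836, 160.9156951904297), 10.061583518981934)
plate 1713 0.009293651329830288 ((553.4798583984375, 180.39251708984375), (88.96983337402344, 224.32493591308594), 10.045900344848633)
roller 568 [ 0.4931 -0.2437  0.0563] 0.06396046610741712 ((492.75726318359375, -240.4941864013672), (28.705718994140625, 139.25624084472656), 6.4932861328125)
plain 559 [ 0.5927 -0.2391  0.0564] 0.06494251172919419 ((593.1099853515625, -240.45643615722656), (28.759536743164062, 130.35751342773438), 7.0411906242370605)
scene bench [0.4511 0.0497 0.0004]
tall 128 [0.5514 0.2473 0.1123] ((551.2725830078125, 249.07525634765625), (60.326210021972656, 20.69733238220215), 10.25509262084961)
low 215 [0.5728 0.105  0.0743] ((563.8849487304688, 175.04380798339844), (57.81386947631836, 170.48472595214844), 9.947978973388672)
plate 703 0.01058103331825977 ((556.9404907226562, 178.11001586914062), (91.27578735351562, 223.3782958984375), 9.933560371398926)
roller 446 [ 0.4997 -0.2454  0.0569] 0.06487868982330036 ((496.18585205078125, -236.61041259765625), (29.57651138305664, 150.22406005859375), 4.7146477699279785)
plain 511 [ 0.5997 -0.2424  0.0573] 0.06419720491309477 ((596.9741821289062, -241.92379760742188), (29.407161712646484, 131.31768798828125), 6.893917083740234)
```

View pics/crop1.png

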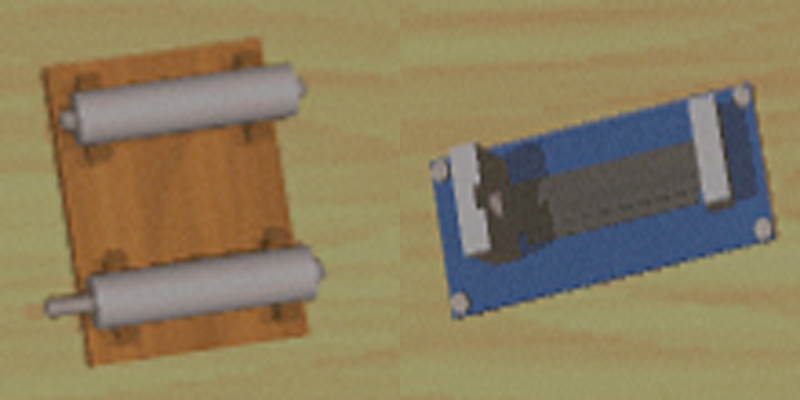

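```bash
cat >> h.py <<'E'
def yawrot(deg,half=False):
    # tool x down, tool y (jaws) along world yaw deg
    a=np.radians(deg); y=np.array([np.cos(a),np.sin(a),0]); x=np.array([0,0,-1.]); return np.stack([x,y,np.cross(x,y)],1)
def plan(pos,deg,base=None):
    """shift in tool cm and spin deg from the current pose to TCP pos with jaws at yaw deg"""
    s=readout.observe(); M=R.from_quat(s['tcp_rot']).as_matrix()
    d=M.T@(np.array(pos)-s['eef_pos'])*100
    for a in (deg,deg+180):
        r=(R.from_matrix(M.T@yawrot(a))).as_rotvec(degrees=True); print('yaw',a,'shift cm',d,'rotvec',r,'q6',np.degrees(s['qpos'][5]))
    print('M cols',M.T)
E
python3 -c "
from h import *
plan((.494,-.243,.2),6.7)
k=eyes.get_calibration('wrist');s=readout.observe();M=R.from_quat(s['tcp_rot']).as_matrix()
print('cam off in tool',M.T@(k['origin']-s['eef_pos']),M.T@R.from_quat(k['rotation']).as_matrix())"
```

```text
yaw 6.7 shift cm [  3.9284  -8.4384 -33.0036] rotvec [-69.7259   0.0046  -0.0018] q6 -8.365264879043467
yaw 186.7 shift cm [  3.9284  -8.4384 -33.0036] rotvec [110.2741  -0.002   -0.005 ] q6 -8.365264879043467
M cols [[-0.     -0.0001 -1.    ]
 [ 0.4536 -0.8912  0.0001]
 [-0.8912 -0.4536  0.    ]]
cam off in tool [-0.1354  0.0006 -0.0758] [[-0.0008 -0.2921  0.9564]
 [ 1.     -0.0004  0.0007]
 [ 0.0002  0.9564  0.2921]]
```

Emit:
apply_moves([
  [[0.2,-0.4,-1.5,-3],[0.7,-1.5,-4.5,-10],[1.0,-2,-7.8,-17],[1.4,-2.8,-11,-24],[1.8,-3.6,-14.2,-31],[2.2,-4.5,-17.5,-38],[2.6,-5.4,-20.8,-45],[3,-6.2,-24,-52],[3.4,-7,-27,-59],[3.7,-7.8,-30,-65],[3.9,-8.2,-32,-68.5],[3.9,-8.4,-33,-69.7]],
])

```text
time_s: 2.0
eef_pos: [0.4957, -0.2413, 0.1998]
tcp_rot: [0.469, 0.53, -0.469, 0.529]
ft_force: [-0.6, 0.3, 0.1]
finger_gap: 0.999
```

Emit:
apply_moves([
  [[0,0,0,0]],
])

```text
time_s: 2.08
eef_pos: [0.4953, -0.2421, 0.2001]
tcp_rot: [0.47, 0.529, -0.469, 0.529]
ft_force: [-0.9, 0.0, -0.3]
finger_gap: 0.998
```

```bash
python3 - <<'E'
from h import *
p,W=cloud("wrist","pics/w1.png")
P=W[near(W,(.493,-.243),.1,.05,.07)]; P=P[abs(P[:,0]-.493)<.03]; print(len(P),P.mean(0),P[:,2].max(),rect(P))
for t in ["roller_center","pin_tip","stub_tip"]:
    print(t,[(round(r['conf'],2),r['centre']) for r in finder.tip_of(t,"wrist")][:3])
plan((.494,-.243,.034),6.7)
E
```

```text
5655 [ 0.4945 -0.2396  0.0577] 0.06336662010776012 ((494.2093200683594, -236.84230041503906), (29.158164978027344, 152.14341735839844), 6.544040679931641)
roller_center [(0.86, [0.4939, -0.2439, 0.0411]), (0.84, [0.3227, -0.1971, 0.0107])]
pin_tip [(0.72, [0.283, -0.2731, 0.0151]), (0.64, [0.4843, -0.1599, 0.0453])]
stub_tip [(0.88, [0.4983, -0.3142, 0.0439]), (0.65, [0.3468, -0.1368, 0.0154])]
yaw 6.7 shift cm [16.6491  0.089  -0.138 ] rotvec [-0.1722  0.0257  0.0138] q6 -40.83291001826716
yaw 186.7 shift cm [16.6491  0.089  -0.138 ] rotvec [179.8277   0.0217  -0.0403] q6 -40.83291001826716
M cols [[-0.0002 -0.0005 -1.    ]
 [ 0.9935  0.1137 -0.0002]
 [ 0.1137 -0.9935  0.0004]]
```

View pics/w1.png

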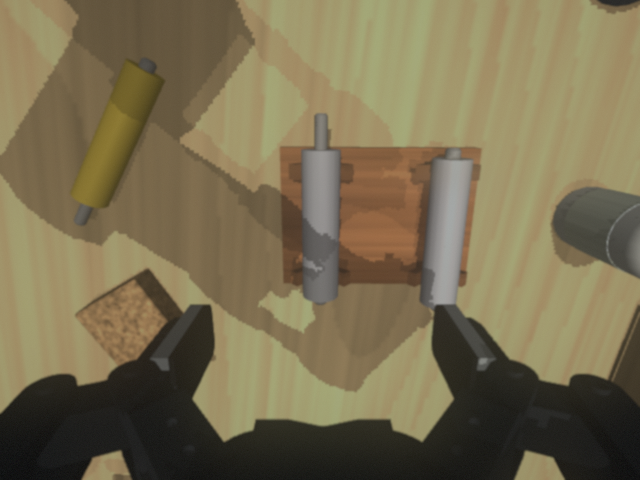

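```bash
python3 - <<'E'
from h import *
p,W=cloud("wrist")
for a in (6.3,6.6,6.9):
    t=np.radians(a); ex=np.array([np.cos(t),np.sin(t)]); ey=np.array([-np.sin(t),np.cos(t)])
    P=W[near(W,(.493,-.243),.1,.045,.07)]; q=P[:,:2]-np.array([.494,-.243]); X=q@ex; Y=q@ey
    m=abs(X)<.03;X=X[m];Y=Y[m];Z=P[m,2]
    b=(abs(X)>.008)
    print(a,'barrel Y',np.percentile(Y[b],[.3,1,99,99.7]),'X',np.percentile(X[abs(Y)<.05],[.5,99.5]),'med topX near ends',[np.median(X[(abs(Y-c)<.01)&(Z>.058)]) for c in (-.04,0,.04)],'tip',Y.max(), Z[abs(Y)<.05].max())
E
```

```text
6.3 barrel Y [-0.0623 -0.0614  0.0564  0.0571] X [-0.0139  0.0156] med topX near ends [np.float64(0.0010060594320476662), np.float64(0.0008412141116847572), np.float64(0.0007001184031036146)] tip 0.0829516893014061 0.06249430603412848
6.6 barrel Y [-0.0624 -0.0614  0.0564  0.0571] X [-0.0139  0.0156] med topX near ends [np.float64(0.0008096643280304484), np.float64(0.0008569542683297841), np.float64(0.0009048274912357801)] tip 0.08292855156728406 0.06249430603412848
6.9 barrel Y [-0.0624 -0.0613  0.0564  0.0571] X [-0.014   0.0157] med topX near ends [np.float64(0.0005822042526872166), np.float64(0.0008378004717994861), np.float64(0.0011104545328223768)] tip 0.08291863882440019 0.06249430603412848
```

Emit:
apply_moves([
  [[1,0.05,0.05,0],[3.5,0.1,0.1,0],[6.5,0.18,0.14,0],[9.5,0.18,0.14,0],[12,0.18,0.14,0],[14,0.18,0.14,0],[15.3,0.18,0.14,0],[16.2,0.18,0.14,0],[16.7,0.18,0.14,0],[16.8,0.18,0.14,0],[16.8,0.18,0.14,0]],
], gripper=-0.4)

```text
time_s: 3.25
eef_pos: [0.4962, -0.2449, 0.0326]
tcp_rot: [0.47, 0.528, -0.47, 0.528]
ft_force: [-0.6, 0.1, 0.4]
finger_gap: 0.698
```

```bash
python3 - <<'E'
from h import *
s=readout.observe();print(s['eef_pos'],s['ft_force'],s['finger_gap'])
plan((.4952,-.2457,.032),6.55)
p,W=cloud("scene"); cv2.imwrite("pics/s2.png",cv2.resize(p[190:310,140:300,::-1],(800,600),interpolation=2))
E
```

```text
[ 0.4962 -0.2449  0.0326] [-0.6426  0.0705  0.3799] 0.6978883075430323
yaw 6.55 shift cm [ 0.0573 -0.1109  0.0675] rotvec [ 0.0975  0.027  -0.0267] q6 -40.84664781890531
yaw 186.55 shift cm [ 0.0573 -0.1109  0.0675] rotvec [-179.9025    0.0419    0.0423] q6 -40.84664781890531
M cols [[ 0.0005 -0.0004 -1.    ]
 [ 0.9933  0.1158  0.0005]
 [ 0.1158 -0.9933  0.0005]]
```

Emit:
apply_moves([
  [[0.0,-0.1,0.07,0],[0.0,-0.1,0.07,0],[0,-0.1,0.07,0],[0,-0.1,0.07,0],[0,-0.1,0.07,0],[0,-0.1,0.07,0],[0,-0.1,0.07,0],[0,-0.1,0.07,0]],
], gripper=1, grip_force=40)

```text
time_s: 3.97
eef_pos: [0.4939, -0.2458, 0.0332]
tcp_rot: [0.469, 0.529, -0.471, 0.528]
ft_force: [-7.4, -1.6, 7.3]
finger_gap: 0.34
```

Emit:
apply_moves([
  [[0,0,0,0],[0,0,0,0],[0,0,0,0]],
], grip_force=90)

```text
time_s: 4.22
eef_pos: [0.4939, -0.2458, 0.0334]
tcp_rot: [0.469, 0.529, -0.471, 0.528]
ft_force: [-7.3, -2.0, 9.6]
finger_gap: 0.324
```

Emit:
apply_moves([
  [[-0.3,0,0,0],[-1,0,0,0],[-2.5,0,0,0],[-5,0,0,0],[-8,0,0,0],[-11,0,0,0],[-14,0,0,0],[-17,0,0,0],[-19.5,0,0,0],[-21,0,0,0],[-21.8,0,0,0],[-22,0,0,0]],
])

```text
time_s: 5.22
eef_pos: [0.4956, -0.2454, 0.2539]
tcp_rot: [0.47, 0.527, -0.47, 0.529]
ft_force: [-0.9, -0.1, -3.9]
finger_gap: 0.327
```

Emit:
apply_moves([
  [[0,0,-1,0],[0,0.2,-3,0],[0,0.5,-6,-0.5],[0,0.8,-9.5,-1],[0,1,-13,-1.5],[0,1.2,-16.5,-2],[0,1.5,-20,-2.5],[0,1.7,-23.5,-3],[0,1.9,-27,-3.4],[0,2,-30.5,-3.4],[0,2.1,-34,-3.4],[0,2.2,-37,-3.4]],
])

```text
time_s: 6.22
eef_pos: [0.4721, 0.1273, 0.2506]
tcp_rot: [0.453, 0.543, -0.455, 0.541]
ft_force: [1.0, -0.4, -3.4]
finger_gap: 0.324
```

Emit:
apply_moves([
  [[0,0,-2,0],[0,0.1,-3.2,0],[0,0.1,-3.6,0],[0,0.1,-3.6,0],[0,0.1,-3.6,0]],
])

```text
time_s: 6.63
eef_pos: [0.4686, 0.1596, 0.2517]
tcp_rot: [0.454, 0.542, -0.455, 0.542]
ft_force: [-0.1, -1.2, -3.5]
finger_gap: 0.326
```

```bash
python3 - <<'E'
from h import *
s=readout.observe();print(s['eef_pos'],s['ft_force'],s['moment'],s['finger_gap'])
plan((.47,.16,.25),10)
p,W=cloud("wrist","pics/w2.png"); np.save("W2.npy",W); np.save("p2.npy",p)
W_=W
for n,z0,z1 in [("tall",.106,.118),("low",.068,.080)]:
    P=W[near(W,(.56,.178),.13,z0,z1)]; print(n,len(P),np.median(P,0),rect(P))
q=p.astype(int);m=near(W,(.56,.178),.15,-.005,.02)&(q[...,2]>q[...,0]+25);print(rect(W[m]))
E
```

```text
[0.4686 0.1596 0.2517] [-0.079  -1.1575 -3.4655] [-0.0062 -0.0097  0.0215] 0.326212973907216
yaw 10 shift cm [ 0.173   0.1445 -0.0171] rotvec [0.0604 0.0368 0.0635] q6 -0.0986559117512248
yaw 190 shift cm [ 0.173   0.1445 -0.0171] rotvec [-179.9395   -0.0996    0.0579] q6 -0.0986559117512248
M cols [[-0.001  -0.0008 -1.    ]
 [ 0.9846  0.1747 -0.0011]
 [ 0.1747 -0.9846  0.0006]]
tall 1989 [0.5504 0.249  0.1128] ((551.19580078125, 248.55609130859375), (56.77266311645508, 16.916725158691406), 9.912703514099121)
low 1328 [0.5742 0.1031 0.0747] ((564.135498046875, 174.6072998046875), (56.54646301269531, 167.1241912841797), 9.945329666137695)
((556.527587890625, 179.829833984375), (89.45767974853516, 223.06500244140625), 10.115483283996582)
```

View pics/w2.png

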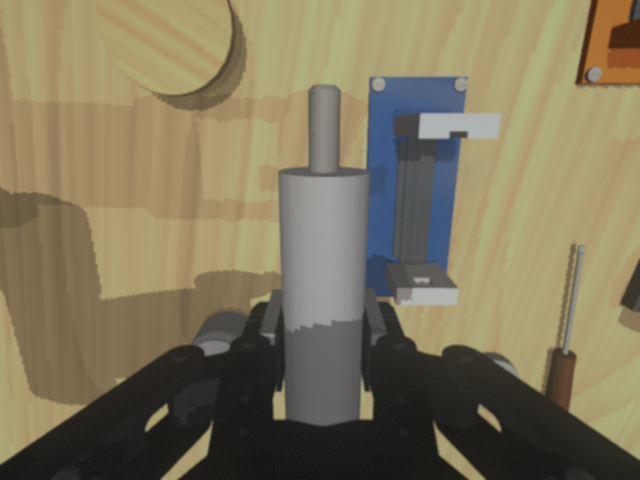

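```bash
python3 - <<'E'
from h import *
W=np.load("W2.npy"); s=readout.observe()
t=np.radians(10.0); ex=np.array([np.cos(t),np.sin(t)]); ey=np.array([-np.sin(t),np.cos(t)])
X=W[...,0]*ex[0]+W[...,1]*ex[1]; Y=W[...,0]*ey[0]+W[...,1]*ey[1]; Z=W[...,2]
T=s['eef_pos'][:2]; print('TCP XY',T@ex,T@ey,s['eef_pos'][2])
def st(m,n): print(n,m.sum(),'X',np.percentile(X[m],[.5,1.5,50,98.5,99.5]),'Y',np.percentile(Y[m],[.5,2,50,98,99.5]),'Z',np.median(Z[m]))
n=near(W,(.56,.178),.13,.0,.125)
tall=n&(Z>.107)&(Z<.118); st(tall,'tall')
v,u=np.where(tall)
# slot on top: per X bin, min Y
x0=X[tall].min()
for a in np.arange(x0,x0+.058,.002):
    b=tall&(X>=a)&(X<a+.002); print("%.4f %.4f;"%(a+.001,np.percentile(Y[b],3)),end=' ')
print()
low=n&(Z>.071)&(Z<.079)&(Y<.04); st(low,'low')
# low inner face
f=n&(Z>.04)&(Z<.068)&(Y<.03); st(f,'lowface+hole')
# hole : face points beyond the face
v0,v1,u0,u1=265,292,385,450
print(np.round((Y[268:290:2,398:450:3]*1000)).astype(int))
print(np.round((X[280,398:450:3]*1000)).astype(int)); print(np.round((Z[268:290:2,422]*1000)).astype(int))
# roller held
r=(abs(X-T@ex)<.02)&(Z>.225)&(Z<.30)&(Y>T@ey-.02)
st(r,'roller');
for a in [0,.01,.02,.03,.04,.05,.055,.065,.07,.075,.08,.084]:
    b=r&(abs(Y-T@ey-a)<.003)
    if b.sum(): print(a,b.sum(),'X',np.percentile(X[b],[1,99])-T@ex,'Ztop',np.percentile(Z[b],97))
print('tip', np.percentile(Y[r],[99.5,99.9,100])-T@ey)
bm=r&(abs(X-T@ex)>.008)&(Y<T@ey+.075); print('barrel end',np.percentile(Y[bm],[98,99.5,100])-T@ey)
E
```

```text
TCP XY 0.48933727793346843 0.07545167712361747 0.2519075638223279
tall 1973 X [0.5578 0.5579 0.5857 0.613  0.6136] Y [0.1406 0.1407 0.1495 0.1575 0.1575] Z 0.11281177731302738
0.5586 0.1414; 0.5606 0.1420; 0.5626 0.1415; 0.5646 0.1414; 0.5666 0.1413; 0.5686 0.1409; 0.5706 0.1407; 0.5726 0.1414; 0.5746 0.1407; 0.5766 0.1408; 0.5786 0.1407; 0.5806 0.1461; 0.5826 0.1464; 0.5846 0.1461; 0.5866 0.1461; 0.5886 0.1461; 0.5906 0.1461; 0.5926 0.1410; 0.5946 0.1408; 0.5966 0.1414; 0.5986 0.1407; 0.6006 0.1408; 0.6026 0.1408; 0.6046 0.1409; 0.6066 0.1413; 0.6086 0.1407; 0.6106 0.1413; 0.6126 0.1408; 0.6146 0.1422; Traceback (most recent call last):
  File "<stdin>", line 13, in <module>
    return _quantile_unchecked(
        a, q, axis, out, overwrite_input, method, keepdims, weights)
    return _ureduce(a,
                    func=_quantile_ureduce_func,
    ...<5 lines>...
                    overwrite_input=overwrite_input,
                    method=method)
    r = func(a, **kwargs)
    result = _quantile(arr,
                       quantiles=q,
    ...<2 lines>...
                       out=out,
                       weights=wgt)
    slices_having_nans = np.isnan(arr[-1, ...])
                                  ~~~^^^^^^^^^
IndexError: index -1 is out of bounds for axis 0 with size 0
```

```bash
python3 - <<'E'
from h import *
W=np.load("W2.npy"); s=readout.observe()
t=np.radians(10.0); ex=np.array([np.cos(t),np.sin(t)]); ey=np.array([-np.sin(t),np.cos(t)])
X=W[...,0]*ex[0]+W[...,1]*ex[1]; Y=W[...,0]*ey[0]+W[...,1]*ey[1]; Z=W[...,2]
T=s['eef_pos'][:2]; T=np.array([T@ex,T@ey]); print('TCP XY',T)
def st(m,n): 
    if m.sum(): print(n,m.sum(),'X',np.percentile(X[m],[.5,1.5,50,98.5,99.5]),'Y',np.percentile(Y[m],[.5,2,50,98,99.5]),'Z',np.median(Z[m]))
n=near(W,(.56,.178),.16,.0,.125)
st(n&(Z>.071)&(Z<.079)&(Y<.08),'low')
st(n&(Z>.03)&(Z<.068)&(Y<.06),'lowface+hole')
r=(abs(X-T[0])<.025)&(Z>.2)&(Z<.32)&(Y>T[1]-.03)
st(r,'roller');
for a in [0,.01,.02,.03,.04,.05,.055,.065,.07,.075,.08,.084]:
    b=r&(abs(Y-T[1]-a)<.003)
    if b.sum(): print(a,b.sum(),'X',np.percentile(X[b],[1,99])-T[0],'Ztop',np.percentile(Z[b],97))
print('tip', np.percentile(Y[r],[99.5,99.9,100])-T[1])
bm=r&(abs(X-T[0])>.008)&(Y<T[1]+.075)&(abs(X-T[0])<.016)
if bm.any(): print('barrel end',np.percentile(Y[bm],[98,99.5,100])-T[1])
E
```

```text
TCP XY [0.4893 0.0755]
low 1155 X [0.5578 0.5579 0.5854 0.613  0.6134] Y [-0.0092 -0.0089  0.0002  0.0079  0.0082] Z 0.07477585232042033
lowface+hole 988 X [0.5577 0.5577 0.5827 0.6129 0.6134] Y [-0.0082 -0.0064  0.0076  0.0083  0.0084] Z 0.05016216249588917
roller 33701 X [0.4651 0.4666 0.4903 0.5128 0.5138] Y [0.0479 0.0509 0.0923 0.1554 0.1598] Z 0.27764317981158104
0 1592 X [-0.0144  0.0167] Ztop 0.2884896629132061
0.01 6596 X [-0.0245  0.0246] Ztop 0.3194440276170909
0.02 2974 X [-0.0221  0.0244] Ztop 0.31952313533154547
0.03 1463 X [-0.0129  0.0154] Ztop 0.2793716701976097
0.04 1599 X [-0.0129  0.0155] Ztop 0.27939828539070066
0.05 1735 X [-0.0126  0.0155] Ztop 0.2794667097872906
0.055 1794 X [-0.0129  0.0155] Ztop 0.2794593345340367
0.065 598 X [-0.0033  0.0063] Ztop 0.26939612224974235
0.07 652 X [-0.0036  0.0064] Ztop 0.26940282681453825
0.075 666 X [-0.0035  0.0063] Ztop 0.2694594468307322
0.08 684 X [-0.0035  0.0062] Ztop 0.2695801175544716
0.084 558 X [-0.0034  0.0063] Ztop 0.2693799203496863
tip [0.0844 0.0858 0.0863]
barrel end [0.0601 0.0603 0.0605]
```

Emit:
apply_moves([
  [[0,1,0.4,0],[0,3,1,0],[0,5.5,1.7,0],[0,8,2.4,0],[0.5,9.2,2.55,0],[2,9.5,2.55,0],[4.5,9.5,2.55,0],[7.5,9.5,2.55,0],[10.5,9.5,2.55,0],[12.5,9.5,2.55,0],[13.5,9.5,2.55,0],[13.5,9.5,2.55,0]],
])

```text
time_s: 7.68
eef_pos: [0.5662, 0.1505, 0.1147]
tcp_rot: [0.453, 0.543, -0.456, 0.541]
ft_force: [-0.5, 0.5, -3.5]
finger_gap: 0.326
```

```bash
cat >> h.py <<'E'
t_=np.radians(10.0); EX=np.array([np.cos(t_),np.sin(t_),0]); EY=np.array([-np.sin(t_),np.cos(t_),0])
def stat():
    s=readout.observe(); e=s['eef_pos']; f=s['ft_force']
    print('t',round(s['time_s'],2),'roller dX %.1f s %.1f axis z %.1f mm'%((e@EX-.5843)*1e3,(e@EY-.068)*1e3,(e[2]+.0117)*1e3),'F X %.1f Y %.1f Z %.1f'%(f@EX,f@EY,f[2]),'M',np.array([s['moment']@EX,s['moment']@EY,s['moment'][2]]),'gap',round(s['finger_gap'],3))
    print('rot err deg',(R.from_matrix(yawrot(10).T@R.from_quat(s['tcp_rot']).as_matrix())).as_rotvec(degrees=True))
E
python3 -c "
from h import *
stat()
p,W=cloud('wrist')
X=W@EX;Y=W@EY;Z=W[...,2]
n=near(W,(.56,.178),.16,.0,.125)
tall=n&(Z>.107)&(Z<.118)
print('tall X',np.percentile(X[tall],[1,99]),'Y',np.percentile(Y[tall],[1,99]),'Z',np.median(Z[tall]))
e=readout.observe()['eef_pos'];TX=e@EX;TY=e@EY;r=(abs(X-TX)<.012)&(abs(Z-e[2]-.012)<.02)&(Y>TY+.063)&(Y<TY+.09)
print('pin X',np.percentile(X[r],[1,99]),'tip Y',np.percentile(Y[r],[99,99.8]),'top z',np.percentile(Z[r],97))
cv2.imwrite('pics/w3.png',p[:,:,::-1])
"
```

```text
t 7.68 roller dX -0.6 s -18.1 axis z 126.4 mm F X -0.4 Y 0.6 Z -3.5 M [ 0.0572  0.0011 -0.0512] gap 0.326
rot err deg [ 0.0113 -0.0027 -0.2646]
tall X [0.5585 0.6134] Y [0.0572 0.1575] Z 0.11279707141434384
pin X [0.5804 0.5903] tip Y [0.1354 0.1357] top z 0.13246774431026187
```

View pics/w3.png

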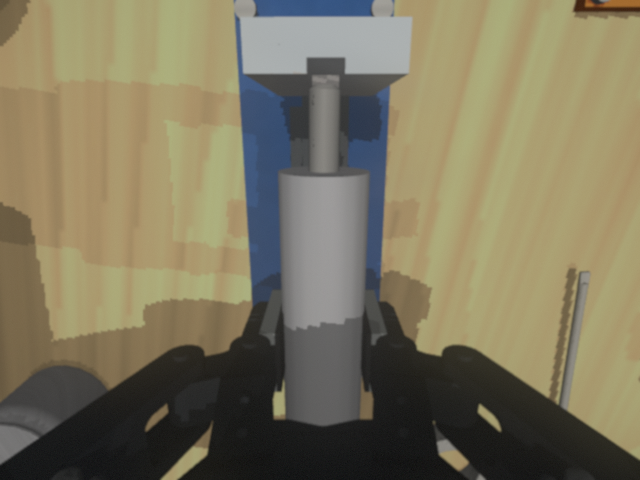

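Emit:
apply_moves([
  [[0.5,0.06,0,0],[1.2,0.06,0,0],[2,0.06,0,0],[2.6,0.06,0,0],[2.85,0.06,0,0],[2.85,0.06,0,0]],
])

```text
time_s: 8.23
eef_pos: [0.5668, 0.1519, 0.088]
tcp_rot: [0.454, 0.542, -0.455, 0.542]
ft_force: [-0.1, -0.1, -3.9]
finger_gap: 0.326
```

Emit:
apply_moves([
  [[0,0,-0.15,0],[0,0,-0.3,0],[0,0,-0.45,0],[0,0,-0.55,0],[0,0,-0.65,0],[0,0,-0.65,0]],
])

```text
time_s: 8.73
eef_pos: [0.5662, 0.1586, 0.0889]
tcp_rot: [0.454, 0.542, -0.454, 0.542]
ft_force: [-0.0, 0.4, -3.5]
finger_gap: 0.327
```

```bash
python3 -c "
from h import *
stat()"
```

```text
t 8.73 roller dX 0.8 s -10.1 axis z 100.6 mm F X 0.0 Y 0.4 Z -3.5 M [-0.0104  0.0035  0.0049] gap 0.327
rot err deg [-0.0888 -0.0018  0.0167]
```

Emit:
apply_moves([
  [[0,0,-0.1,0],[0,0,-0.1,0]],
])

```text
time_s: 8.9
eef_pos: [0.566, 0.1595, 0.0888]
tcp_rot: [0.454, 0.542, -0.454, 0.542]
ft_force: [-0.8, 0.0, -3.6]
finger_gap: 0.327
```

Emit:
apply_moves([
  [[0,0,-0.1,0],[0,0,-0.1,0]],
])

```text
time_s: 9.07
eef_pos: [0.5658, 0.1604, 0.0888]
tcp_rot: [0.454, 0.542, -0.454, 0.542]
ft_force: [0.3, -0.3, -2.9]
finger_gap: 0.323
```

Emit:
apply_moves([
  [[0,0,-0.1,0],[0,0,-0.1,0]],
])

```text
time_s: 9.23
eef_pos: [0.5658, 0.1607, 0.0888]
tcp_rot: [0.454, 0.542, -0.454, 0.542]
ft_force: [0.8, -4.3, -3.4]
finger_gap: 0.324
```

Emit:
apply_moves([
  [[0,0,-0.1,0],[0,0,-0.1,0]],
])

```text
time_s: 9.4
eef_pos: [0.5656, 0.1618, 0.0888]
tcp_rot: [0.454, 0.542, -0.454, 0.542]
ft_force: [1.1, -5.3, -4.7]
finger_gap: 0.328
```

```bash
python3 -c "
from h import *
stat()"
```

```text
t 9.4 roller dX 0.8 s -6.8 axis z 100.5 mm F X 0.2 Y -5.4 Z -4.7 M [-0.7011  0.0153 -0.0092] gap 0.328
rot err deg [-0.0701 -0.0444 -0.0011]
```

Emit:
apply_moves([
  [[0,0,-0.15,0],[0,0,-0.3,0],[0,0,-0.45,0],[0,0,-0.6,0],[0,0,-0.75,0],[0,0,-0.9,0],[0,0,-1.05,0],[0,0,-1.2,0],[0,0,-1.3,0],[0,0,-1.4,0],[0,0,-1.4,0],[0,0,-1.4,0]],
])

```text
time_s: 10.4
eef_pos: [0.5635, 0.174, 0.0888]
tcp_rot: [0.453, 0.541, -0.455, 0.543]
ft_force: [0.7, -11.3, -3.0]
finger_gap: 0.322
```

```bash
python3 -c "
from h import *
stat()"
```

```text
t 10.4 roller dX 0.8 s 5.5 axis z 100.5 mm F X -1.2 Y -11.3 Z -3.0 M [-1.7722  0.0423 -0.0026] gap 0.322
rot err deg [-0.0705 -0.1793 -0.0081]
```

Emit:
apply_moves([
  [[0,0,-0.1,0],[0,0,-0.2,0],[0,0,-0.3,0],[0,0,-0.35,0],[0,0,-0.4,0],[0,0,-0.4,0],[0,0,-0.4,0]],
])

```text
time_s: 10.98
eef_pos: [0.5629, 0.1774, 0.0888]
tcp_rot: [0.453, 0.541, -0.455, 0.543]
ft_force: [2.6, -14.0, -2.9]
finger_gap: 0.324
```

```bash
cat > look.py <<'E'
from h import *
stat()
p,W=cloud('wrist')
X=W@EX;Y=W@EY;Z=W[...,2]
n=near(W,(.56,.178),.16,.0,.125)
tall=n&(Z>.109)&(Z<.117)&(Y>.12)
print('tall X',np.percentile(X[tall],[1,99]),'inner Y',np.percentile(Y[tall],[1,99]))
e=readout.observe()['eef_pos'];TX=e@EX;TY=e@EY
b=(abs(X-TX)<.02)&(abs(Z-e[2]-.012)<.02)&(Y>TY+.028)&(Y<TY+.075)
bb=b&(Z>e[2]+.0235)
print('barrel end rel TCP (free .0603)',np.percentile(Y[bb],[98,99.5])-TY,'X',np.percentile(X[b&(Y<TY+.055)],[1,99])-TX)
for a in (.03,.04,.05,.055):
    q=b&(abs(Y-TY-a)<.003); print('top z rel',a,np.percentile(Z[q],97)-e[2],end=' ')
pn=b&(Y>TY+.064); print('pin X',pn.sum(),np.percentile(X[pn],[1,99])-TX,'endY',np.percentile(Y[pn],99.5), 'gap barrel-face',.1409-np.percentile(Y[bb],99))
E
python3 look.py
```

```text
t 10.98 roller dX 0.8 s 9.0 axis z 100.5 mm F X 0.1 Y -14.2 Z -2.9 M [-2.1574  0.0737  0.0577] gap 0.324
rot err deg [-0.0675 -0.2192 -0.0131]
tall X [0.5587 0.6132] inner Y [0.1207 0.1576]
barrel end rel TCP (free .0603) [0.0745 0.0748] X [-0.0128  0.0156]
top z rel 0.03 0.027581091465697427 top z rel 0.04 0.027557293830398247 top z rel 0.05 0.027667796391044955 top z rel 0.055 0.02756430454513345 pin X 5199 [-0.0196  0.0195] endY 0.15173723951867554 gap barrel-face -0.010805974565637283
```

Emit:
apply_moves([
  [[0,0,-0.05,0],[0.2,-0.03,-0.06,0],[0.5,-0.05,-0.06,0],[0.8,-0.06,-0.06,0],[1.1,-0.06,-0.06,0],[1.4,-0.06,-0.06,0],[1.6,-0.06,-0.06,0],[1.6,-0.06,-0.06,0]],
])

```text
time_s: 11.7
eef_pos: [0.5631, 0.1781, 0.0735]
tcp_rot: [0.454, 0.54, -0.454, 0.543]
ft_force: [3.5, -14.1, 1.2]
finger_gap: 0.329
```

```bash
python3 -c "
from h import *
stat()"
```

```text
t 11.7 roller dX 1.2 s 9.6 axis z 85.2 mm F X 1.0 Y -14.5 Z 1.2 M [-1.9102 -0.071  -0.0471] gap 0.329
rot err deg [-0.0377 -0.1898  0.1277]
```

Emit:
apply_moves([
  [[0.2,-0.03,0,0],[0.5,-0.05,0,0],[0.8,-0.05,0,0],[1.0,-0.05,0,0],[1.0,-0.05,0,0]],
])

```text
time_s: 12.12
eef_pos: [0.5628, 0.178, 0.0635]
tcp_rot: [0.454, 0.54, -0.454, 0.543]
ft_force: [2.8, -12.9, 1.6]
finger_gap: 0.325
```

```bash
python3 -c "
from h import *
stat()"
```

```text
t 12.12 roller dX 0.8 s 9.6 axis z 75.2 mm F X 0.5 Y -13.2 Z 1.6 M [-1.883  -0.066  -0.0889] gap 0.325
rot err deg [-0.0361 -0.1858  0.1431]
```

Emit:
apply_moves([
  [[0.2,-0.03,0,0],[0.5,-0.05,0,0],[0.8,-0.05,0,0],[1.1,-0.05,0,0],[1.3,-0.05,0,0],[1.3,-0.05,0,0]],
])

```text
time_s: 12.62
eef_pos: [0.5621, 0.1781, 0.0503]
tcp_rot: [0.454, 0.541, -0.454, 0.543]
ft_force: [2.0, -13.9, -0.7]
finger_gap: 0.327
```

Emit:
apply_moves([
  [[0.1,0,0,0],[0.2,0,0,0],[0.3,0,0,0],[0.35,0,0,0],[0.35,0,0,0]],
])

```text
time_s: 13.03
eef_pos: [0.562, 0.1785, 0.0471]
tcp_rot: [0.454, 0.541, -0.454, 0.543]
ft_force: [2.0, -12.7, 1.4]
finger_gap: 0.326
```

```bash
python3 -c "
from h import *
stat()"
```

```text
t 13.03 roller dX 0.2 s 10.2 axis z 58.8 mm F X -0.3 Y -12.8 Z 1.4 M [-1.5708  0.0208 -0.0212] gap 0.326
rot err deg [-0.0463 -0.1395  0.124 ]
```

Emit:
apply_moves([
  [[0.03,0,0,0],[0.06,0,0,0],[0.06,0,0,0]],
])

```text
time_s: 13.28
eef_pos: [0.5621, 0.1785, 0.0466]
tcp_rot: [0.454, 0.541, -0.454, 0.543]
ft_force: [1.5, -12.8, 1.6]
finger_gap: 0.326
```

```bash
python3 -c "
from h import *
stat()"
```

```text
t 13.28 roller dX 0.2 s 10.2 axis z 58.3 mm F X -0.7 Y -12.9 Z 1.6 M [-1.5574  0.0071 -0.0132] gap 0.326
rot err deg [-0.0449 -0.1387  0.1321]
```

Emit:
apply_moves([
  [[0,0,0.05,0],[0,0,0.1,0],[0,0,0.15,0],[0,0,0.2,0],[0,0,0.25,0],[0,0,0.3,0],[0,0,0.35,0],[0,0,0.4,0],[0,0,0.4,0]],
])

```text
time_s: 14.03
eef_pos: [0.5626, 0.1749, 0.0465]
tcp_rot: [0.454, 0.541, -0.454, 0.543]
ft_force: [2.3, -9.5, 0.2]
finger_gap: 0.323
```

```bash
python3 -c "
from h import *
stat()"
```

```text
t 14.03 roller dX 0.1 s 6.6 axis z 58.2 mm F X 0.6 Y -9.7 Z 0.2 M [-1.2344 -0.0187 -0.0288] gap 0.323
rot err deg [-0.0435 -0.1067  0.1235]
```

Emit:
apply_moves([
  [[0,0,0.05,0],[0,0,0.1,0],[0,0,0.15,0],[0,0,0.2,0],[0,0,0.25,0],[0,0,0.3,0],[0,0,0.35,0],[0,0,0.4,0],[0,0,0.4,0]],
])

```text
time_s: 14.78
eef_pos: [0.5632, 0.1714, 0.0464]
tcp_rot: [0.455, 0.541, -0.454, 0.543]
ft_force: [2.2, -8.2, 0.7]
finger_gap: 0.319
```

```bash
python3 -c "
from h import *
stat()"
```

```text
t 14.78 roller dX 0.1 s 3.0 axis z 58.1 mm F X 0.8 Y -8.5 Z 0.7 M [-1.0092 -0.0823 -0.0536] gap 0.319
rot err deg [-0.0419 -0.0742  0.1187]
```

Emit:
apply_moves([
  [[0,0,0.05,0],[0,0,0.1,0],[0,0,0.15,0],[0,0,0.2,0],[0,0,0.25,0],[0,0,0.25,0],[0,0,0.25,0]],
])

```text
time_s: 15.37
eef_pos: [0.5635, 0.1693, 0.0463]
tcp_rot: [0.455, 0.541, -0.454, 0.543]
ft_force: [1.7, -6.6, -0.8]
finger_gap: 0.323
```

Emit:
apply_moves([
  [[0,0,0.05,0],[0,0,0.1,0],[0,0,0.1,0]],
])

```text
time_s: 15.62
eef_pos: [0.5636, 0.1686, 0.0463]
tcp_rot: [0.455, 0.541, -0.454, 0.542]
ft_force: [1.8, -5.5, -1.3]
finger_gap: 0.326
```

```bash
python3 -c "
from h import *
stat()"
```

```text
t 15.62 roller dX -0.0 s 0.1 axis z 58.0 mm F X 0.8 Y -5.8 Z -1.3 M [-0.7091 -0.1195 -0.0426] gap 0.326
rot err deg [-0.0408 -0.0274  0.1114]
```

Emit:
apply_moves([
  [[0,0,0.05,0],[0,0,0.05,0],[0,0,0.05,0]],
])

```text
time_s: 15.87
eef_pos: [0.5635, 0.1685, 0.0461]
tcp_rot: [0.455, 0.541, -0.454, 0.542]
ft_force: [2.2, -3.7, 0.0]
finger_gap: 0.327
```

Emit:
apply_moves([
  [[0,0,0.05,0],[0,0,0.05,0],[0,0,0.05,0]],
])

```text
time_s: 16.12
eef_pos: [0.5634, 0.1684, 0.046]
tcp_rot: [0.455, 0.542, -0.454, 0.542]
ft_force: [4.0, -1.1, -0.9]
finger_gap: 0.324
```

```bash
python3 -c "
from h import *
stat()"
```

```text
t 16.12 roller dX -0.2 s -0.0 axis z 57.7 mm F X 3.8 Y -1.7 Z -0.9 M [-0.148  -0.5404  0.1079] gap 0.324
rot err deg [-0.0832  0.0095  0.0936]
```

Emit:
apply_moves([
  [[0,0,0,0],[0,0,0,0],[0,0,0,0]],
], grip_force=20)

```text
time_s: 16.37
eef_pos: [0.5633, 0.1683, 0.0459]
tcp_rot: [0.455, 0.542, -0.454, 0.542]
ft_force: [5.6, -0.3, -1.0]
finger_gap: 0.323
```

Emit:
apply_moves([
  [[0,0,0,0],[0,0,0,0],[0,0,0,0],[0,0,0,0],[0,0,0,0]],
], gripper=0.2)

```text
time_s: 16.78
eef_pos: [0.5624, 0.168, 0.0456]
tcp_rot: [0.454, 0.542, -0.454, 0.542]
ft_force: [0.5, -0.1, 0.3]
finger_gap: 0.398
```

Emit:
apply_moves([
  [[0,0,0,0],[0,0,0,0],[0,0,0,0],[0,0,0,0],[0,0,0,0]],
], gripper=-0.4)

```text
time_s: 17.2
eef_pos: [0.5628, 0.168, 0.0457]
tcp_rot: [0.454, 0.542, -0.454, 0.542]
ft_force: [-0.3, 0.4, -0.7]
finger_gap: 0.701
```

Emit:
apply_moves([
  [[-0.5,0,0,0],[-2,0,0,0],[-4.5,0,0,0],[-7.5,0,0,0],[-10.5,0,0,0],[-13.5,0,0,0],[-16,0,0,0],[-17.5,0,0,0],[-18,0,0,0],[-18,0,0,0]],
])

```text
time_s: 18.03
eef_pos: [0.5633, 0.1681, 0.2272]
tcp_rot: [0.455, 0.541, -0.453, 0.543]
ft_force: [0.2, 0.4, -1.0]
finger_gap: 0.7
```

```bash
python3 - <<'E'
from h import *
stat()
p,W=cloud('wrist','pics/w5.png'); q,_=cloud('scene'); cv2.imwrite("pics/s5.png",cv2.resize(q[170:260,310:420,::-1],(770,630),interpolation=2)[:600])
X=W@EX;Y=W@EY;Z=W[...,2]
n=near(W,(.56,.178),.16,.0,.125)
low=n&(Z>.0725)&(Z<.077)&(Y<.015); tall=n&(Z>.109)&(Z<.117)
print('low inner Y',np.percentile(Y[low],99),'tall inner',np.percentile(Y[tall],1))
b=n&(abs(X-.586)<.014)&(Y>.0)&(Y<.14)&(Z>.059)&(Z<.078)
for y in np.arange(.006,.136,.008):
    k=b&(abs(Y-y)<.003)
    if k.sum(): print('%.3f z %.4f n %d xc %.4f'%(y,np.percentile(Z[k],97),k.sum(),np.mean(np.percentile(X[k],[1,99]))))
bb=b&(Z>.07)&(Y>.009); print('barrel Y',np.percentile(Y[bb],[.3,99.7]))
E
```

```text
t 18.03 roller dX -0.3 s -0.3 axis z 238.9 mm F X 0.2 Y 0.4 Z -1.0 M [-0.0136  0.0144 -0.0176] gap 0.7
rot err deg [-0.0756 -0.0079  0.1717]
low inner Y 0.012095877609131512 tall inner 0.14088940836221694
0.006 z 0.0760 n 281 xc 0.5861
0.014 z 0.0733 n 210 xc 0.5859
0.022 z 0.0737 n 207 xc 0.5859
0.030 z 0.0737 n 212 xc 0.5859
0.038 z 0.0736 n 224 xc 0.5863
0.046 z 0.0735 n 225 xc 0.5863
0.054 z 0.0736 n 233 xc 0.5859
0.062 z 0.0737 n 240 xc 0.5859
0.070 z 0.0736 n 245 xc 0.5858
0.078 z 0.0737 n 252 xc 0.5858
0.086 z 0.0739 n 254 xc 0.5858
0.094 z 0.0738 n 267 xc 0.5862
0.102 z 0.0739 n 272 xc 0.5862
0.110 z 0.0740 n 270 xc 0.5862
0.118 z 0.0741 n 284 xc 0.5858
0.126 z 0.0741 n 275 xc 0.5857
0.134 z 0.0646 n 101 xc 0.5853
barrel Y [0.0094 0.1277]
```

View pics/w5.png

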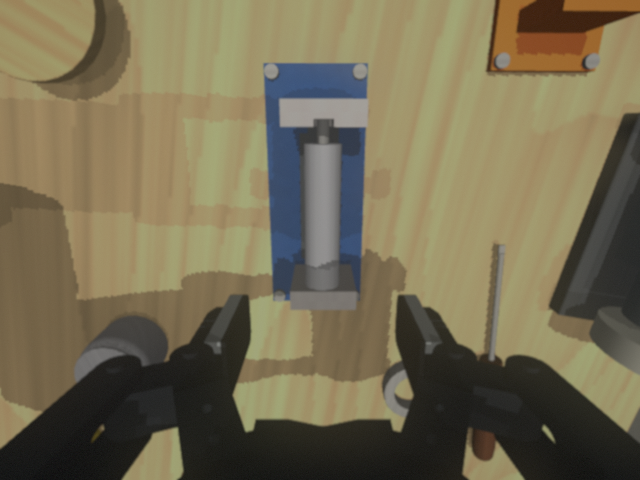

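View pics/s5.png

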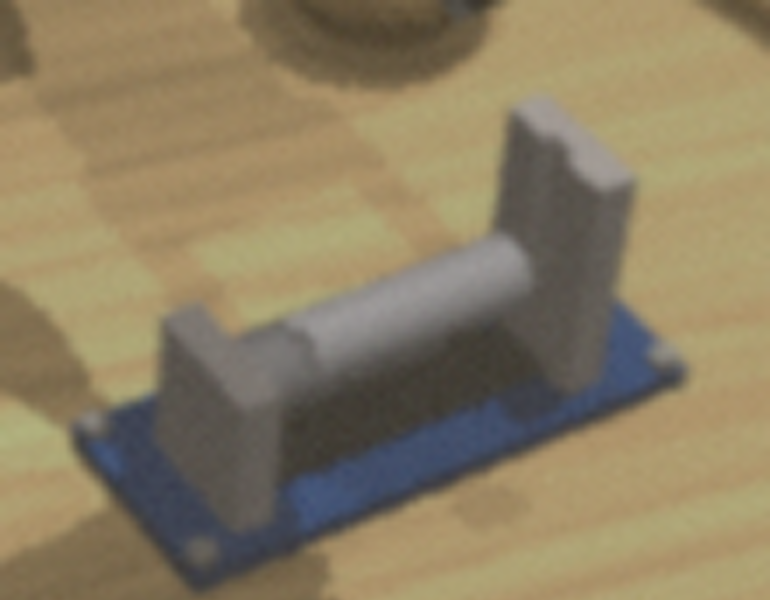

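```bash
python3 -c "
from h import *
print(job.job_done())"
```

```text
the job is handed in; nothing more can be done
None
```

The sprung roller is fitted in the blue stand, and I handed the job in at about 18 s of the 67 s allowed. The system gives no verdict, so this rests on my own checks.

- **Fitting:** I took the roller with the long pin from the rack and pressed its pin into the tall cheek's slot. Contact with the slot floor came where the camera had put it. I then lowered the roller compressed and eased it out until the shoulder met the low cheek. The highest stand contact force I read was about 14 N.
- **Pin in the pocket:** The spring force at the bottom matched the pin sitting in the pocket, at about 12.8 N against 12.5 N expected.
- **Stub home:** After release, the last wrist view put the barrel's far end within about half a millimetre of its fitted place. The barrel was centred and level to within about 1 mm, and the gripper was clear.
- **Not confirmed:** My automatic readout of the low cheek's inner face in that last view was unreliable because the barrel was mixed into it. I judged the stub fully home from the barrel's far end and from the force dropping away at the shoulder. I touched none of the other objects, but did not re-measure them.

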